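# Put the bookbinder's sewing kit back in its fitted bench tray

### The job

Put the sewing kit away in its fitted wooden tray: stand the big reel of thread in the large round well and the small reel of thread in the small round well, set the cake of beeswax in the square recess, and lay the awl in the shaped trough with its blade in the narrow end, each resting flat on the bottom of its own place. The screwdriver and the empty cardboard tube are not part of the kit: leave them where they are on the cutting mat, and let go of everything.

Things in the scene. Friction and masses are not known exactly. Their poses are not given: they have to be found in the camera images.
- big_reel: Big full reel: natural linen thread wound in a plain upright cylinder 48 mm in diameter and 60 mm tall, no flanges; a brown card core 22 mm across with a dark bore stands out of the top, total height 64 mm. 75 g. Stands upright on the grey-green cutting mat (mat 3 mm thick). Origin: centre of its underside, z up along its axis.
- small_reel: Small full reel: the same linen thread wound in an upright cylinder 26 mm in diameter and 46 mm tall; a brown card core 14 mm across stands out of the top, total height 50 mm. 22 g. Stands upright on the mat. Origin: centre of its underside, z up along its axis.
- wax: Cake of beeswax, dull yellow, a square slab 46 x 46 mm and 22 mm tall with rounded edges, lying flat on the mat. 44 g. Origin: centre of its underside; x and y along its sides, z up.
- awl: Awl, 124 mm long, lying on the mat: pear-shaped wooden handle x = -62 (butt) to 3 mm, brass ferrule to 11, thin pointed blade (4 mm thick) to 62 mm. Handle's thick part, x = -58 to -24 mm, is 30 mm wide and high, flat underneath so it does not roll; grip it there. Axis 15 mm above the underside; 50 g. Origin: mid-length, level with the underside; x points along the blade to the point, z up.
- screwdriver: NOT part of the kit: short screwdriver, 126 mm long, lying on the mat: straight barrel-shaped wooden handle 66 mm long and 25 mm thick with two turned grooves, brass ferrule, 6 mm steel shank ending in a flat 9.5 mm wide tip. To be left where it is. Origin: middle of its length, level with its underside; x points to the tip.
- tube: NOT part of the kit: empty cardboard thread tube, 26 mm in diameter and 50 mm tall like the small reel but bare brown card and hollow, with a wide open 20 mm bore; stands upright on the mat. 14 g. To be left where it is, standing. Origin: centre of its underside.
- big_well: Place of the big reel: square light-wood insert, 83 x 83 x 14 mm, fixed in the tray, with a large round well, 64 mm in diameter, 10 mm deep, grey felt floor. The tops of all inserts and of the tray's walls are flush, 19 mm above the table. Origin: centre of the insert's underside, on the well's axis, z up; well's floor at z = 4 mm, rim at z = 14 mm.
- small_well: Place of the small reel: the same square insert with a small round well, 42 mm in diameter and 10 mm deep. Origin: centre of the insert's underside, on the well's axis; floor at z = 4 mm, rim at z = 14 mm.
- wax_recess: Place of the beeswax: the same square insert with a square recess, 62 x 62 mm and 10 mm deep, sides parallel to the insert's. Origin: centre of the insert's underside; x, y along the sides; floor at z = 4 mm, rim at z = 14 mm. (The tray's fourth square insert is a cork needle pad without a recess and gets nothing.)
- awl_bed: Awl's place: oblong light-wood insert 167 x 69 x 14 mm on the robot's side of the tray, with a shaped trough 10 mm deep: wide bay for the handle, x = -70 to 20 mm, 46 wide; narrow groove for the blade, x = 20 to 70 mm, 20 wide. An awl lies right when its origin and x axis match the insert's (8 mm play). Origin: centre of the underside; x to the narrow end, z up; floor z = 4 mm, rim z = 14.

How it is judged:
By the outcome, as a careful person would: the job done as asked, in the order asked, and still so for the second after the job is handed in, with the robot touching nothing.
It also fails if it takes over 112 s, if anything falls off the work surface, if the arm or the gripper's body presses on something with over 40 N, if the wrist force passes 120 N, or if a joint passes its speed limit or range.

### The arm

A 6-joint arm with a two-finger parallel gripper is mounted at the origin on the work surface. World frame = base frame: x ahead of the robot, y to its left, z up, the work surface at z = 0. Lengths are in mm, angles in rad, forces in N, time in s.
With the tool pointing down it reaches from about 250 to 725 mm from the base axis. Payload 9.7 kg.
Tool frame: the origin (TCP) lies midway between the tips of the shut fingers; the grasp point (between the pads) lies 19 mm behind it; z points along the fingers, y is the direction in which the jaws open and shut (so a half turn about z gives the same grasp; the last joint's range is limited). The gripper opens to 85 mm and grips with 20 to 120 N. Pads are 22 mm wide; open, the fingers measure 114 mm over their backs; the gripper's body (76 mm by 85 mm) begins 54 mm behind the grasp point. The pads swing forward as they close: fully open they stand 13 mm farther back than shut.
Start: joints at [1.258, 0.087, 0.176, 1.66, 0, 1.571], TCP at [169.245, 523.31, 231.284] pointing down, gripper open.
Joint ranges: [-3.13, 3.13], [-0.85, 1.81], [-1.15, 1.24], [-2.2, 2.28], [-1.44, 1.52], [-3.14, 3.14]. Speed limits (rad/s): [2.22, 2.22, 2.57, 3.14, 3.14, 3.14].

### API

Orientations are given as a unit quaternion [w, x, y, z].
In Python, from bench import robot gives the robot as it stands.
- The arm moves only by the tool carry_out, never from a script. Its argument "series" is a list that holds one entry, the list of rows, each a list of 7 numbers: the gripper's target within -1 to 1 (fully open at 1, half-way at 0, shut at -1), then the shift along the tool's x, y, z in cm, then the turn, a rotation vector about the tool's x, y, z in rad. In form: [[[claw, x, y, z, wx, wy, wz], ...]]. A call has 1 to 12 rows; each row shifts and turns the commanded pose from where the row before left it, along the tool's axes as they then stand; what a row does not reach is not made up. A row lasts 1/10 s, in which the tool goes at most 50 mm and 8.59 degrees, less where a joint would pass 70% of its speed; a pose out of reach is approached as far as the arm can. A call is refused whole if a number of a shift passes 5 or a number of a turn 0.15, either way. A call with a gripper value outside its range is refused whole. The fingers move at their own pace and stop on an object; the grip force is fixed at half the most. Time passes only in rows, so rows that do not move let the fingers close. It gives the time, the measured TCP pose, the force and the opening at its end, in the units of the state.
- robot.observe(): the state, without advancing time (a new reading comes with each control period).
- robot.snapshot(name): name is "side" or "top"; returns (picture, depth): 400x640x3 uint8, red, green, blue; 400x640 float32, mm along the optical axis (not along the pixel's ray), 0 where there is no reading.
- robot.calibration(name): a dict with "fx", "fy", "cx", "cy" (pixels), "extrinsics" (4x4, takes a point from camera to world coordinates). Camera axes: x right, y down, z forward; pixel columns grow to the right and rows downward; lengths in mm; the calibration is good to about 2 mm. A picture is of the moment at which its call begins. calibration takes no time and is no camera call.
- robot.sign_off(): hands the job in, once; it reports no verdict.
Trained networks look in the newest picture that a camera, given by its name, has taken for a name from the list of things; names that differ only in an ending like _2 or _b are one class to them, and where a whole thing is asked for, a point or a joint stands for the part that bears it (a point fixed in the world has none). Each returns a list of dicts, best first, with "score" (0 to 1); they miss things now and then, are a little off and sometimes report something else, mostly with a low value. They report only what shows in the picture. A call takes as long as a camera call.
- robot.boxes_of(target, camera): "centre" ([x, y, z] in mm, in world coordinates, good to about 4 mm: the middle of the surface that is visible of it).
The state is a dict: "t": time; "qpos": joint angles; "joint_vel": joint speeds; "effort": joint torques, N m; "eef_pos": TCP position; "ee_rot": TCP orientation; "ft_force": force on the tool from outside, world axes, zero at the start; "moment": the same for the moment, N m; "finger_gap": finger opening in mm.
Only numpy, scipy, OpenCV 4.12 (cv2) and the standard library are available. Lean on these libraries where they do the work, as an engineer would, in place of code of your own. Each camera call takes 0.05 s, during which the arm holds its last target.

## Working session

There is one attempt and no reset: what is moved stays moved. The work goes in short steps, Python scripts to look and compute and a tool call to move; the robot and the scene stay as the last step left them, time stands still between calls to the robot, and variables do not carry over. Pictures are saved under pics/ and viewed, and the job is handed in when it is done.

Besides the shell and the picture viewer there is one more tool, called in YAML: its name, and indented under it one key for each argument. carry_out: Moves the arm, as the interface text tells. Its arguments: {"type":"object","properties":{"series":{"type":"array"}},"required":["series"]}

```bash
ls; mkdir -p pics
python3 - <<'E'
from bench import robot
import cv2,numpy as np
s=robot.observe();print({k:np.round(v,3).tolist() for k,v in s.items()})
for n in("top","side"):
    p,d=robot.snapshot(n);cv2.imwrite(f"pics/{n}0.png",p[:,:,::-1]);np.save(f"{n}0.npy",d)
    c=robot.calibration(n);print(n,c["fx"],c["cx"],c["cy"],np.round(c["extrinsics"],3).tolist())
for t in["big_reel","small_reel","wax","awl","screwdriver","tube","big_well","small_well","wax_recess","awl_bed"]:
    for n in("top",):
        print(t,n,[(np.round(r["centre"]).tolist(),round(r["score"],2)) for r in robot.boxes_of(t,n)])
E
```

```text
pics
{'t': 0.0, 'qpos': [1.258, 0.088, 0.175, 1.66, -0.0, 1.571], 'joint_vel': [0.001, -0.001, 0.001, -0.001, -0.0, -0.001], 'effort': [-0.001, -52.039, 46.481, 0.016, 0.0, 0.0], 'eef_pos': [169.169, 523.098, 230.544], 'ee_rot': [-0.0, 0.156, 0.988, -0.001], 'ft_force': [0.411, 0.597, 0.093], 'moment': [0.012, 0.019, 0.023], 'finger_gap': 85.002}
top 389.2711086914252 319.9636852285399 200.29584232495324 [[0.01, -0.995, 0.095, 436.407], [-1.0, -0.008, 0.012, -12.457], [-0.011, -0.095, -0.995, 863.248], [0.0, 0.0, 0.0, 1.0]]
side 511.3566730564369 316.25514124129694 203.6968999753779 [[0.977, -0.147, 0.153, 350.18], [-0.212, -0.729, 0.651, -698.136], [0.016, -0.669, -0.743, 834.765], [0.0, 0.0, 0.0, 1.0]]
big_reel top [([460.0, -330.0, 64.0], 0.93)]
small_reel top [([458.0, -64.0, 23.0], 0.48), ([588.0, -196.0, 46.0], 0.42), ([597.0, 159.0, 17.0], 0.25)]
wax top [([460.0, -60.0, 24.0], 0.75)]
awl top [([461.0, -232.0, 29.0], 0.94)]
screwdriver top [([580.0, -357.0, 22.0], 0.68)]
tube top [([583.0, -65.0, 41.0], 0.58)]
big_well top [([594.0, 158.0, 18.0], 0.87)]
small_well top [([522.0, 257.0, 23.0], 0.76)]
wax_recess top [([510.0, 174.0, 14.0], 0.6)]
awl_bed top [([444.0, 216.0, 17.0], 0.91)]
```

View pics/top0.png

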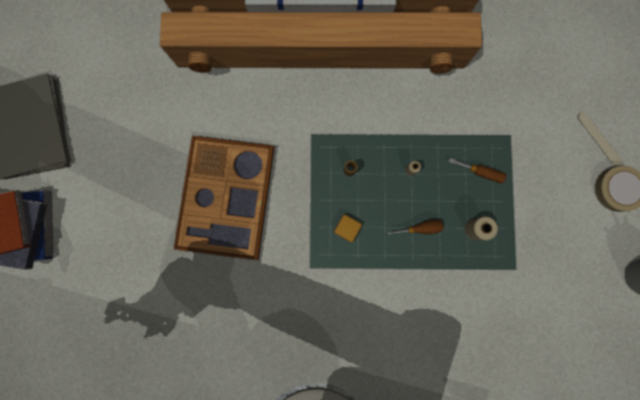

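View pics/side0.png

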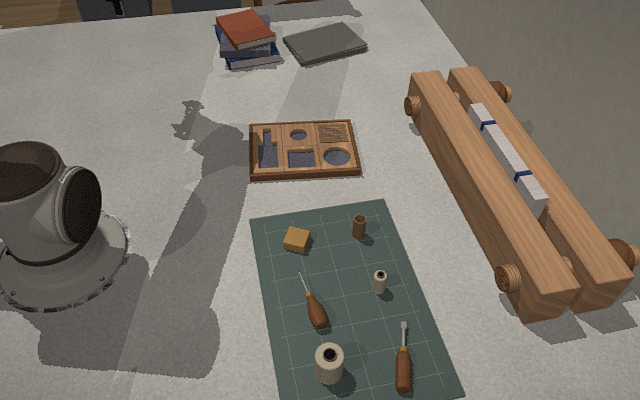

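Run:
```python
import cv2
a=cv2.imread("pics/top0.png");b=cv2.imread("pics/side0.png")
cv2.imwrite("pics/z1.png",cv2.resize(a[130:265,165:285],None,fx=4.4,fy=4.4,interpolation=cv2.INTER_CUBIC))
cv2.imwrite("pics/z2.png",cv2.resize(a[130:270,310:520],None,fx=3.8,fy=3.8,interpolation=cv2.INTER_CUBIC))
cv2.imwrite("pics/z3.png",cv2.resize(b[115:185,240:370],None,fx=6,fy=6,interpolation=cv2.INTER_CUBIC))
cv2.imwrite("pics/z4.png",cv2.resize(b[205:400,245:470],None,fx=3,fy=3,interpolation=cv2.INTER_CUBIC))
```

```text
(no output)
```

View pics/z1.png

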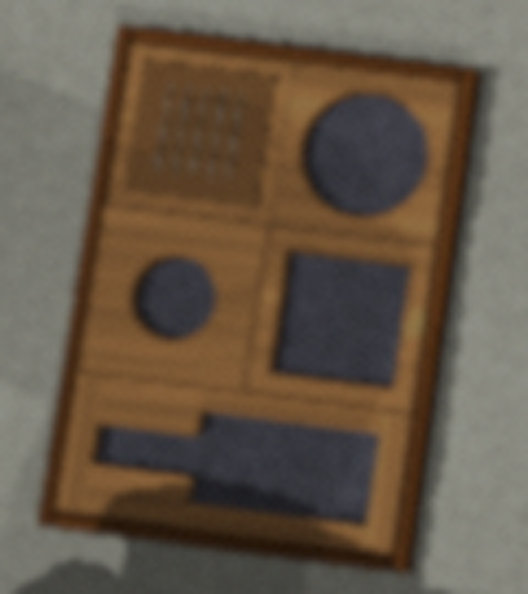

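View pics/z2.png

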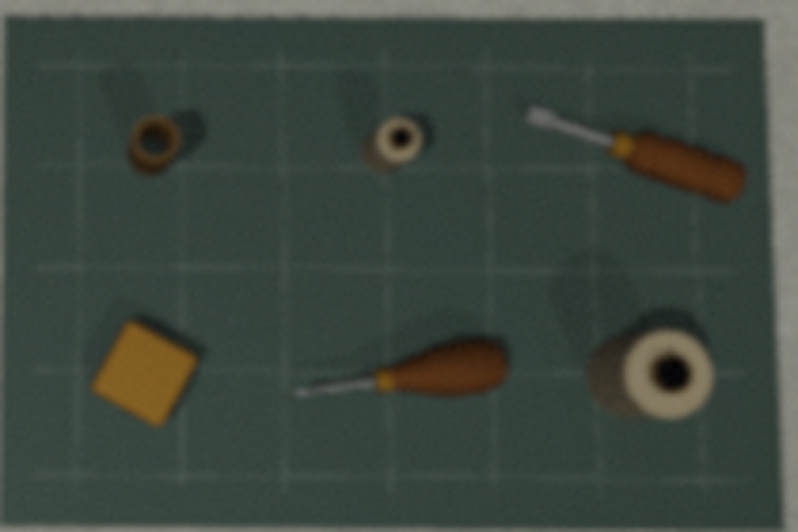

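View pics/z3.png

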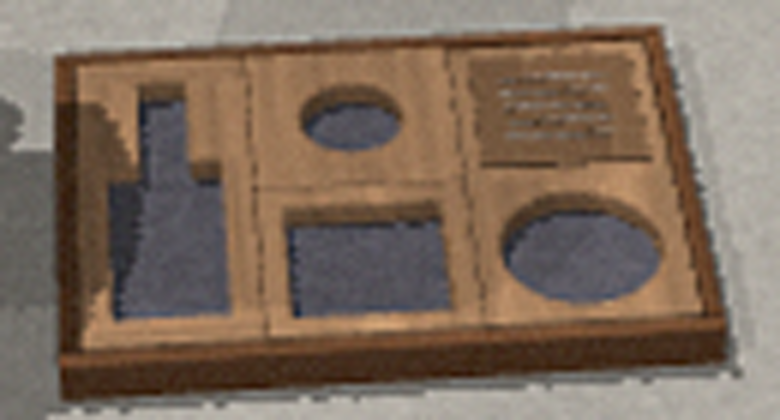

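View pics/z4.png

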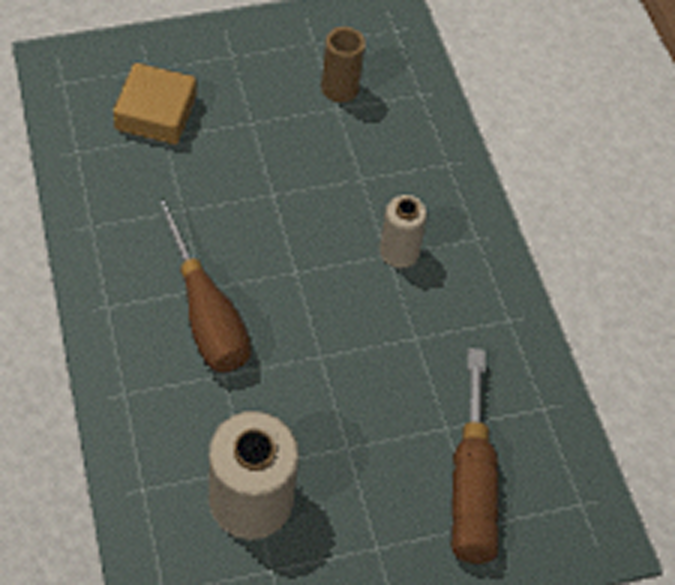

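```bash
cat > h.py <<'E'
from bench import robot
import numpy as np,cv2
def unp(n,uv,z):
    c=robot.calibration(n);E=np.array(c["extrinsics"]);uv=np.atleast_2d(np.array(uv,float))
    r=np.c_[(uv[:,0]-c["cx"])/c["fx"],(uv[:,1]-c["cy"])/c["fy"],np.ones(len(uv))]@E[:3,:3].T
    o=E[:3,3];return o+r*((z-o[2])/r[:,2])[:,None]
def proj(n,P):
    c=robot.calibration(n);E=np.array(c["extrinsics"]);q=(np.atleast_2d(P)-E[:3,3])@E[:3,:3]
    return np.c_[q[:,0]/q[:,2]*c["fx"]+c["cx"],q[:,1]/q[:,2]*c["fy"]+c["cy"]]
def zz(n,uv,z,f,off): return unp(n,(np.atleast_2d(np.array(uv,float))+.5)/f-.5+np.array(off),z)
E
python3 - <<'E'
from h import *
np.set_printoptions(precision=1,suppress=True)
T=lambda uv,z:zz("top",uv,z,4.4,(165,130))[:,:2]
M=lambda uv,z:zz("top",uv,z,3.8,(310,130))[:,:2]
S=lambda uv,z:zz("side",uv,z,6,(240,115))[:,:2]
N=lambda uv,z:zz("side",uv,z,3,(245,205))[:,:2]
print("traytop",T([(118,28),(478,70),(410,570),(42,522)],19))
print("trayside TL.. (same order: far-left=+y+x ...)",S([(660,28),(725,320),(62,355),(57,57)],19))
print("big",M((669,373),63),N((254,452),63)); print("small",M((400,139),49),N((406,209),49))
print("wax",M([(133,321),(198,358),(160,427),(93,383)],25),N([(134,66),(196,78),(180,125),(117,110)],25))
print("awl",M([(507,365),(297,393)],18),N([(230,365),(164,202)],18))
print("bigwell",T((367,153),19),S((582,236),19),"small",T((175,297),19),S((352,118),19))
for n in("top","side"):
    d=np.load(n+"0.npy")
    print(n,[d[int(round(v)),int(round(u))] for u,v in proj(n,[[460,-60,25],[350,100,0],[460,-330,63]])])
E
```

```text
traytop [[658.1 284.7]
 [637.7 102.2]
 [388.6 130.3]
 [410.1 312.1]]
trayside TL.. (same order: far-left=+y+x ...) [[662.1 280.9]
 [641.5 105. ]
 [391.  135.7]
 [411.3 310.7]]
big [[ 459.2 -341.7]] [[ 460.7 -345.5]]
small [[ 588.1 -202.5]] [[ 590.5 -203.8]]
wax [[486.9 -55.8]
 [466.3 -92.6]
 [427.3 -71.2]
 [451.7 -33.3]] [[450.  -39.1]
 [489.3 -57.9]
 [470.8 -94.8]
 [432.2 -74.2]]
awl [[ 464.2 -268.7]
 [ 447.2 -149.4]] [[ 465.8 -269. ]
 [ 449.7 -147.9]]
bigwell [[595.1 157. ]] [[599.  161.7]] small [[521.8 250.7]] [[523.9 248.9]]
top [np.float32(836.1812), np.float32(853.5933), np.float32(793.4421)]
side [np.float32(1030.6077), np.float32(1143.0278), np.float32(827.6805)]
```

carry_out:
  series:
    - [[1,0,0,0,0,0,0.14],[1,0,0,0,0,0,0.14],[1,0,0,0,0,0,0.14],[1,0,0,0,0,0,0.14],[1,0,0,0,0,0,0.14],[1,0,0,0,0,0,0.14],[1,0,0,0,0,0,0.14],[1,0,0,0,0,0,0.14],[1,0,0,0,0,0,0.14],[1,-2,2,0,0,0,0],[1,-2,2,0,0,0,0],[1,-2,2,0,0,0,0]]

```text
t: 1.8
eef_pos: [229.6, 462.5, 231.2]
ee_rot: [0.0, 0.708, 0.707, -0.0]
ft_force: [-0.3, 0.4, -0.8]
finger_gap: 85.4
```

```bash
cat >> h.py <<'E'
def go(x,y,z,yaw):
    "shift in cm along tool axes to get TCP to x,y,z and wz turn to bring jaw axis to yaw deg"
    from scipy.spatial.transform import Rotation as R
    s=robot.observe();q=s["ee_rot"];r=R.from_quat([q[1],q[2],q[3],q[0]]);M=r.as_matrix()
    y0=np.degrees(np.arctan2(M[1,1],M[0,1]))
    d=(yaw-y0+90)%180-90
    print("t",round(s["t"],2),"tcp",np.round(s["eef_pos"],1),"jawyaw",round(y0,2),"zt",np.round(M[:,2],3),"gap",round(s["finger_gap"],1),"F",np.round(s["ft_force"],1),"q1,6",np.round(s["qpos"],2)[[0,5]])
    print("shift cm",np.round(M.T@(np.array([x,y,z])-s["eef_pos"])/10,2),"wz",round(-np.radians(d),3))
    print("max vel",abs(np.array(s["joint_vel"])).max().round(3))
E
python3 - <<'E'
from h import *
go(460,-343.5,231,0)
E
```

```text
t 1.8 tcp [229.6 462.5 231.2] jawyaw -0.08 zt [ 0. -0. -1.] gap 85.4 F [-0.3  0.4 -0.8] q1,6 [1.11 2.68]
shift cm [-8.057e+01  2.315e+01  3.000e-02] wz -0.001
max vel 0.517
```

carry_out:
  series:
    - [[1,-4,1.8,0,0,0,0],[1,-4,1.8,0,0,0,0],[1,-4,1.8,0,0,0,0],[1,-4,1.8,0,0,0,0],[1,-4,1.8,0,0,0,0],[1,-4,1.8,0,0,0,0],[1,-4,1.8,0,0,0,0],[1,-4,1.8,0,0,0,0],[1,-4,1.8,0,0,0,0],[1,-4,1.8,0,0,0,0],[1,-4,1.8,0,0,0,0],[1,-4,1.8,0,0,0,0]]

```text
t: 3.0
eef_pos: [444.6, -19.2, 231.6]
ee_rot: [0.0, 0.708, 0.706, 0.0]
ft_force: [0.7, 0.9, -0.4]
finger_gap: 85.3
```

carry_out:
  series:
    - [[1,-4,0,0,0,0,0],[1,-4,0,0,0,0,0],[1,-4,0,0,0,0,0],[1,-4,0,0,0,0,0],[1,-4,0,0,0,0,0],[1,-4,0,0,0,0,0],[1,-4,0,2,0,0,0],[1,-3,0,3,0,0,0],[1,-1,0,2,0,0,0],[1,0,0,0,0,0,0],[1,0,0,0,0,0,0]]

```text
t: 4.1
eef_pos: [443.4, -336.9, 161.7]
ee_rot: [-0.0, 0.708, 0.706, 0.0]
ft_force: [0.9, 0.4, 0.7]
finger_gap: 85.5
```

Run:
```python
from h import *
go(460,-343.5,25,0)
```

```text
t 4.1 tcp [ 443.4 -336.9  161.7] jawyaw -0.13 zt [-0.  0. -1.] gap 85.5 F [0.9 0.4 0.7] q1,6 [-0.65  0.92]
shift cm [-0.66  1.67 13.67] wz -0.002
max vel 0.022
```

carry_out:
  series:
    - [[1,-0.7,1.7,0,0,0,0],[1,0,0,3,0,0,0],[1,0,0,3,0,0,0],[1,0,0,3,0,0,0],[1,0,0,2.5,0,0,0],[1,0,0,2,0,0,0],[1,0,0,0,0,0,0],[1,0,0,0,0,0,0]]

```text
t: 4.9
eef_pos: [461.4, -344.0, 28.3]
ee_rot: [0.001, 0.707, 0.707, 0.0]
ft_force: [1.0, 1.2, 0.4]
finger_gap: 85.6
```

Run:
```python
from h import *
go(460,-343.5,27,0)
for n in("side",):
    p,d=robot.snapshot(n);cv2.imwrite("pics/a.png",cv2.resize(p[200:400,240:480,::-1],None,fx=3,fy=3))
```

```text
t 4.9 tcp [ 461.4 -344.    28.3] jawyaw -0.06 zt [ 0.002 -0.001 -1.   ] gap 85.6 F [1.  1.2 0.4] q1,6 [-0.64  0.93]
shift cm [ 0.05 -0.14  0.13] wz -0.001
max vel 0.019
```

View pics/a.png

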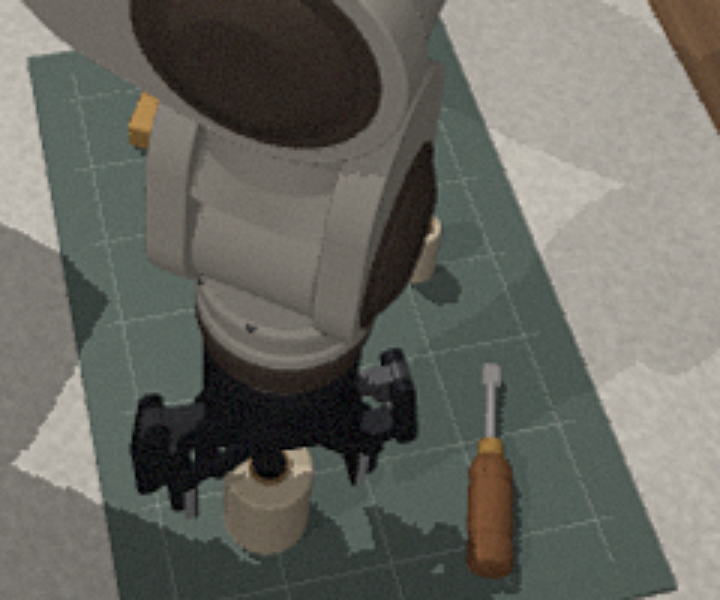

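The picture shows the open fingers at about (190,500) and (360,470) astride the big reel (268,500), with the screwdriver clear of them. I'll close the gripper.

carry_out:
  series:
    - [[-1,0,0,0,0,0,0],[-1,0,0,0,0,0,0],[-1,0,0,0,0,0,0],[-1,0,0,0,0,0,0],[-1,0,0,0,0,0,0],[-1,0,0,0,0,0,0],[-1,0,0,0,0,0,0],[-1,0,0,0,0,0,0]]

```text
t: 5.75
eef_pos: [461.0, -344.7, 27.5]
ee_rot: [0.001, 0.708, 0.706, 0.0]
ft_force: [0.6, -0.4, 5.7]
finger_gap: 46.5
```

carry_out:
  series:
    - [[-1,0,0,-2,0,0,0],[-1,0,0,-3,0,0,0],[-1,0,0,-3,0,0,0],[-1,0,0,-3,0,0,0],[-1,0,0,-2,0,0,0]]

```text
t: 6.25
eef_pos: [460.8, -344.6, 158.8]
ee_rot: [0.001, 0.708, 0.706, 0.0]
ft_force: [0.3, -0.3, -1.2]
finger_gap: 46.8
```

Run:
```python
from h import *
go(596,158,160,0)
for n in("side",):
    p,d=robot.snapshot(n);cv2.imwrite("pics/b.png",cv2.resize(p[160:400,220:480,::-1],None,fx=2.5,fy=2.5))
```

```text
t 6.25 tcp [ 460.8 -344.6  158.8] jawyaw -0.12 zt [ 0.002 -0.001 -1.   ] gap 46.8 F [ 0.3 -0.3 -1.2] q1,6 [-0.64  0.93]
shift cm [50.29 13.41 -0.16] wz -0.002
max vel 0.367
```

View pics/b.png

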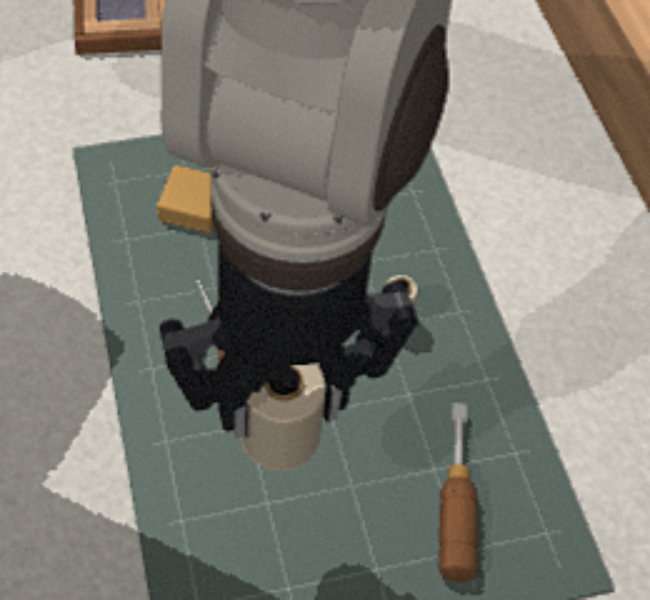

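carry_out:
  series:
    - [[-1,4,1,0,0,0,0],[-1,4,1,0,0,0,0],[-1,4,1,0,0,0,0],[-1,4,1,0,0,0,0],[-1,4,1,0,0,0,0],[-1,4,1,0,0,0,0],[-1,4,1,0,0,0,0],[-1,4,1,0,0,0,0],[-1,4,1,0,0,0,0],[-1,4,1,0,0,0,0],[-1,4,1,0,0,0,0],[-1,4,1,0,0,0,0]]

```text
t: 7.5
eef_pos: [581.6, 137.2, 155.9]
ee_rot: [-0.0, 0.708, 0.706, -0.0]
ft_force: [0.3, -1.2, -0.6]
finger_gap: 46.5
```

carry_out:
  series:
    - [[-1,2.2,1.4,0,0,0,0],[-1,0,0,3,0,0,0],[-1,0,0,3,0,0,0],[-1,0,0,0,0,0,0],[-1,0,0,0,0,0,0]]

```text
t: 8.0
eef_pos: [595.2, 157.3, 96.3]
ee_rot: [-0.0, 0.708, 0.706, -0.001]
ft_force: [-0.5, 0.8, 0.0]
finger_gap: 46.5
```

Run:
```python
from h import *
go(596,157,34.5,0)
for n in("side","top"):
    p,d=robot.snapshot(n);cv2.imwrite(f"pics/c{n}.png",cv2.resize((p[80:220,200:400] if n=="side" else p[100:280,140:320])[:,:,::-1],None,fx=3.3,fy=3.3))
```

```text
t 8.0 tcp [595.2 157.3  96.3] jawyaw -0.12 zt [-0.001 -0.    -1.   ] gap 46.5 F [-0.5  0.8  0. ] q1,6 [0.26 1.83]
shift cm [-0.02  0.09  6.18] wz -0.002
max vel 0.04
```

View pics/cside.png

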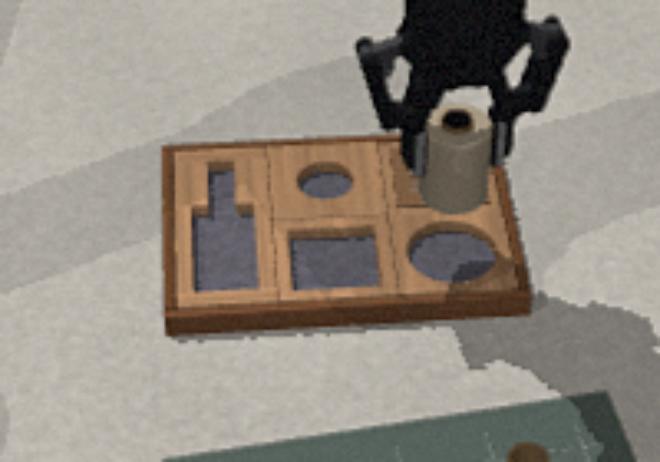

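The big reel hangs at about (458,160), vertically above the well at (452,252). I'll lower it.

carry_out:
  series:
    - [[-1,0,0,3,0,0,0],[-1,0,0,1.5,0,0,0],[-1,0,0,1,0,0,0],[-1,0,0,0.6,0,0,0],[-1,0,0,0,0,0,0],[-1,0,0,0,0,0,0]]

```text
t: 8.7
eef_pos: [595.9, 157.5, 36.1]
ee_rot: [0.0, 0.708, 0.706, 0.0]
ft_force: [0.2, -0.2, -0.7]
finger_gap: 46.9
```

Run:
```python
from h import *
go(596,157,34,0)
for n in("side","top"):
    p,d=robot.snapshot(n);cv2.imwrite(f"pics/d{n}.png",cv2.resize((p[80:220,200:400] if n=="side" else p[100:280,140:320])[:,:,::-1],None,fx=3.3,fy=3.3))
```

```text
t 8.7 tcp [595.9 157.5  36.1] jawyaw -0.12 zt [ 0.001  0.    -1.   ] gap 46.9 F [ 0.2 -0.2 -0.7] q1,6 [0.26 1.83]
shift cm [-0.05  0.01  0.21] wz -0.002
max vel 0.007
```

View pics/dside.png

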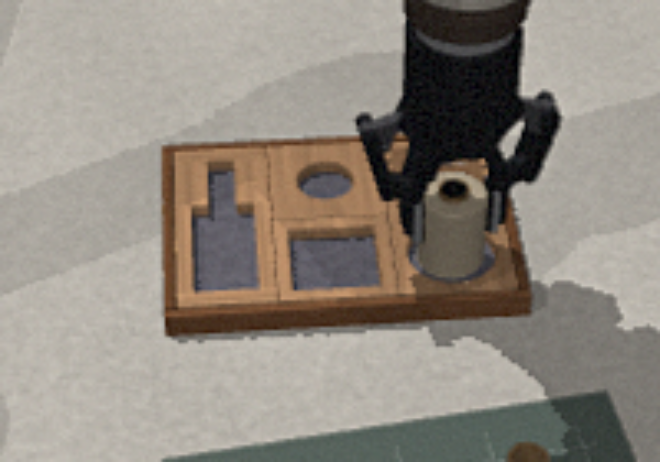

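The reel is inside the well, almost at the floor. I'll lower it a touch more and release.

carry_out:
  series:
    - [[-1,0,0,0.15,0,0,0],[-1,0,0,0,0,0,0],[0.3,0,0,0,0,0,0],[0.6,0,0,0,0,0,0],[0.6,0,0,0,0,0,0],[0.6,0,0,0,0,0,0],[0.6,0,0,0,0,0,0],[0.6,0,0,0,0,0,0]]

```text
t: 9.6
eef_pos: [595.5, 157.5, 33.8]
ee_rot: [-0.0, 0.708, 0.706, 0.0]
ft_force: [0.1, 0.5, -0.7]
finger_gap: 68.2
```

carry_out:
  series:
    - [[0.6,0,0,-1,0,0,0],[0.6,0,0,-3,0,0,0],[0.6,0,0,-4,0,0,0],[0.6,0,0,-4,0,0,0],[0.6,0,0,0,0,0,0]]

```text
t: 10.1
eef_pos: [597.7, 158.0, 161.1]
ee_rot: [0.002, 0.708, 0.706, 0.004]
ft_force: [0.9, 0.4, 0.1]
finger_gap: 68.4
```

Run:
```python
from h import *
go(589,-203,150,0)
for n in("side","top"):
    p,d=robot.snapshot(n);cv2.imwrite(f"pics/e{n}.png",cv2.resize((p[80:220,200:400] if n=="side" else p[100:280,140:320])[:,:,::-1],None,fx=3.3,fy=3.3))
```

```text
t 10.1 tcp [597.7 158.  161.1] jawyaw -0.11 zt [ 0.009  0.002 -1.   ] gap 68.4 F [0.9 0.4 0.1] q1,6 [0.26 1.83]
shift cm [-36.11  -0.8    1.01] wz -0.002
max vel 0.092
```

View pics/eside.png

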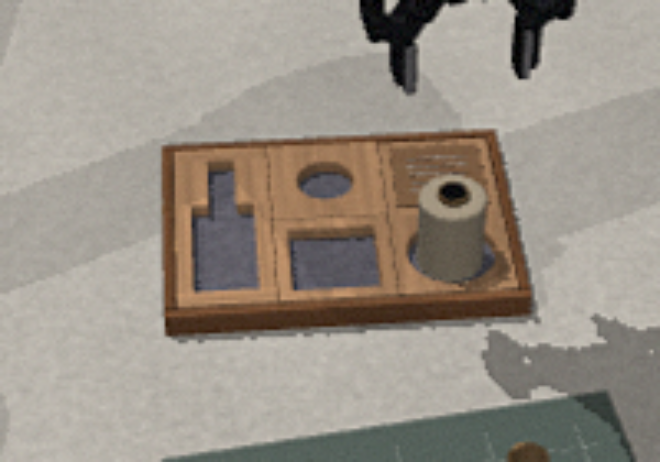

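The big reel stands upright in its well, at about (450,230). Next is the small reel.

carry_out:
  series:
    - [[0.6,-4,0,0,0,0,0],[0.6,-4,0,0,0,0,0],[0.6,-4,0,0,0,0,0],[0.6,-4,0,0,0,0,0],[0.6,-4,0,0,0,0,0],[0.6,-4,0,0,0,0,0],[0.6,-4,0,0,0,0,0],[0.6,-4,-0.4,0,0,0,0],[0.6,-3,-0.4,1,0,0,0],[0.6,-1.1,0,2,0,0,0],[0.6,0,0,2,0,0,0],[0.6,0,0,0,0,0,0]]

```text
t: 11.4
eef_pos: [584.6, -203.4, 99.6]
ee_rot: [-0.003, 0.708, 0.706, -0.001]
ft_force: [1.0, 1.2, -0.6]
finger_gap: 68.4
```

Run:
```python
from h import *
go(589.2,-203,20,0)
```

```text
t 11.4 tcp [ 584.6 -203.4   99.6] jawyaw -0.17 zt [-0.006  0.002 -1.   ] gap 68.4 F [ 1.   1.2 -0.6] q1,6 [-0.33  1.24]
shift cm [0.02 0.51 7.95] wz -0.003
max vel 0.057
```

carry_out:
  series:
    - [[0.6,0,0.5,1.5,0,0,0],[0.6,0,0,2.5,0,0,0],[0.6,0,0,2.5,0,0,0],[0.6,0,0,1.4,0,0,0],[0.6,0,0,0,0,0,0],[0.6,0,0,0,0,0,0]]

```text
t: 12.0
eef_pos: [592.3, -203.4, 25.6]
ee_rot: [0.0, 0.708, 0.707, 0.0]
ft_force: [0.4, -0.1, -0.4]
finger_gap: 68.2
```

Run:
```python
from h import *
go(589.2,-203,20,0)
for n in("side",):
    p,d=robot.snapshot(n);cv2.imwrite("pics/f.png",cv2.resize(p[200:400,240:480,::-1],None,fx=3,fy=3))
```

```text
t 12.0 tcp [ 592.3 -203.4   25.6] jawyaw -0.09 zt [ 0.001 -0.    -1.   ] gap 68.2 F [ 0.4 -0.1 -0.4] q1,6 [-0.33  1.24]
shift cm [ 0.04 -0.31  0.56] wz -0.002
max vel 0.016
```

View pics/f.png

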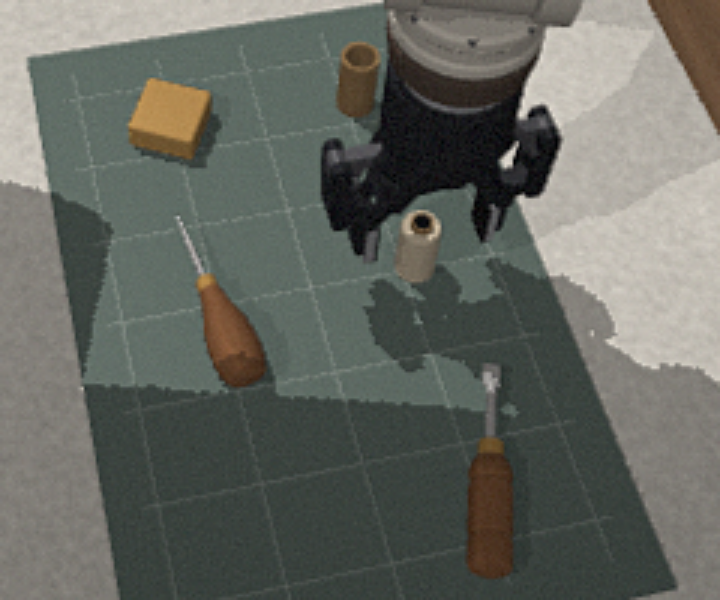

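The small reel (418,245) sits between the finger tips at (370,245) and (488,225). I'll centre a little and close.

carry_out:
  series:
    - [[0.6,0,-0.3,0.3,0,0,0],[0.6,0,0,0,0,0,0],[-1,0,0,0,0,0,0],[-1,0,0,0,0,0,0],[-1,0,0,0,0,0,0],[-1,0,0,0,0,0,0],[-1,0,0,0,0,0,0],[-1,0,0,0,0,0,0],[-1,0,0,0,0,0,0],[-1,0,0,0,0,0,0]]

```text
t: 13.05
eef_pos: [589.0, -203.6, 22.2]
ee_rot: [0.0, 0.708, 0.706, 0.0]
ft_force: [0.3, 0.0, 5.0]
finger_gap: 24.0
```

carry_out:
  series:
    - [[-1,0,0,-2,0,0,0],[-1,0,0,-3,0,0,0],[-1,0,0,-3,0,0,0],[-1,0,0,-3,0,0,0],[-1,0,0,-2,0,0,0]]

```text
t: 13.55
eef_pos: [589.0, -203.6, 153.6]
ee_rot: [0.0, 0.708, 0.706, 0.0]
ft_force: [-0.1, 0.1, -0.3]
finger_gap: 24.4
```

Run:
```python
from h import *
go(523,250,160,0)
for n in("side",):
    p,d=robot.snapshot(n);cv2.imwrite("pics/g.png",cv2.resize(p[160:400,240:500,::-1],None,fx=2.5,fy=2.5))
```

```text
t 13.55 tcp [ 589.  -203.6  153.6] jawyaw -0.11 zt [ 0.001 -0.    -1.   ] gap 24.4 F [-0.1  0.1 -0.3] q1,6 [-0.33  1.24]
shift cm [45.34 -6.69 -0.66] wz -0.002
max vel 0.369
```

View pics/g.png

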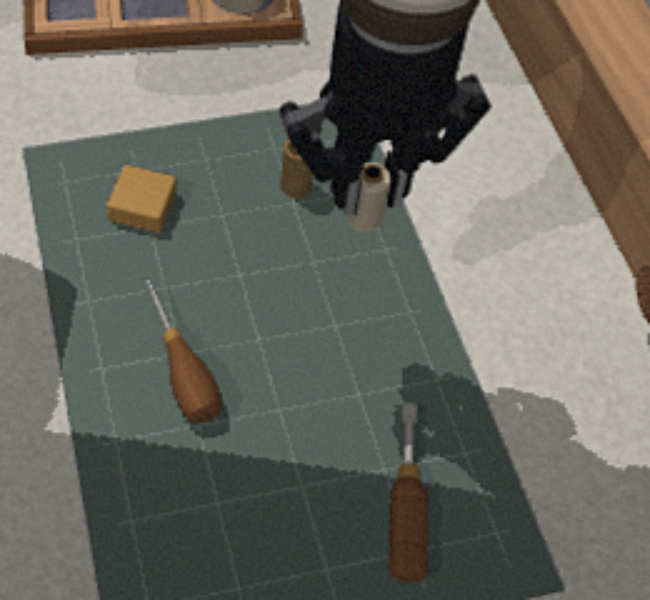

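The small reel is held at about (370,195). I'll carry it to the tray.

carry_out:
  series:
    - [[-1,4,-0.6,0,0,0,0],[-1,4,-0.6,0,0,0,0],[-1,4,-0.6,0,0,0,0],[-1,4,-0.6,0,0,0,0],[-1,4,-0.6,0,0,0,0],[-1,4,-0.6,0,0,0,0],[-1,4,-0.6,0,0,0,0],[-1,4,-0.6,0,0,0,0],[-1,4,-0.6,0,0,0,0],[-1,4,-0.6,0,0,0,0],[-1,4,-0.6,0,0,0,0],[-1,1.3,0,0,0,0,0]]

```text
t: 14.8
eef_pos: [522.5, 252.6, 150.6]
ee_rot: [-0.001, 0.707, 0.707, -0.001]
ft_force: [-0.6, -1.5, -0.0]
finger_gap: 24.1
```

carry_out:
  series:
    - [[-1,0,0,2,0,0,0],[-1,0,0,2,0,0,0],[-1,0,0,1,0,0,0],[-1,0,0,0,0,0,0],[-1,0,0,0,0,0,0]]

```text
t: 15.3
eef_pos: [523.9, 249.3, 102.2]
ee_rot: [0.0, 0.708, 0.706, 0.0]
ft_force: [-0.6, 0.1, -0.7]
finger_gap: 24.2
```

Run:
```python
from h import *
go(523,250.2,30,0)
```

```text
t 15.3 tcp [523.9 249.3 102.2] jawyaw -0.14 zt [ 0.  0. -1.] gap 24.2 F [-0.6  0.1 -0.7] q1,6 [0.44 2.02]
shift cm [ 0.09 -0.09  7.22] wz -0.003
max vel 0.018
```

carry_out:
  series:
    - [[-1,0.1,-0.1,2.5,0,0,0],[-1,0,0,2.5,0,0,0],[-1,0,0,0.7,0,0,0],[-1,0,0,0,0,0,0],[-1,0,0,0,0,0,0]]

```text
t: 15.8
eef_pos: [523.4, 250.8, 46.4]
ee_rot: [0.0, 0.708, 0.706, 0.001]
ft_force: [-0.5, -0.2, -0.4]
finger_gap: 24.3
```

Run:
```python
from h import *
go(523,250,28.5,0)
for n in("side","top"):
    p,d=robot.snapshot(n);cv2.imwrite(f"pics/i{n}.png",cv2.resize((p[80:220,200:400] if n=="side" else p[100:280,140:320])[:,:,::-1],None,fx=3.3,fy=3.3))
```

```text
t 15.8 tcp [523.4 250.8  46.4] jawyaw -0.12 zt [ 0.002  0.001 -1.   ] gap 24.3 F [-0.5 -0.2 -0.4] q1,6 [0.45 2.02]
shift cm [-0.08 -0.04  1.79] wz -0.002
max vel 0.009
```

View pics/iside.png

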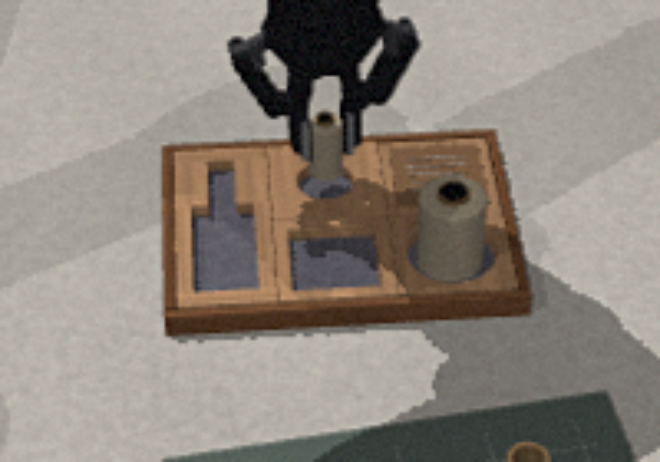

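The small reel hangs over the small well at about (326,180). I'll lower it and release.

carry_out:
  series:
    - [[-1,-0.1,0,1,0,0,0],[-1,0,0,0.5,0,0,0],[-1,0,0,0.3,0,0,0],[-1,0,0,0,0,0,0],[-1,0,0,0,0,0,0]]

```text
t: 16.4
eef_pos: [522.6, 249.5, 28.2]
ee_rot: [0.0, 0.708, 0.706, 0.0]
ft_force: [-5.4, -3.4, 13.9]
finger_gap: 24.6
```

Run:
```python
from h import *
go(523,250,28.5,0)
p,d=robot.snapshot("side");cv2.imwrite(f"pics/j.png",cv2.resize(p[100:200,230:370,::-1],None,fx=5,fy=5))
```

```text
t 16.4 tcp [522.6 249.5  28.2] jawyaw -0.12 zt [ 0.001  0.    -1.   ] gap 24.6 F [-5.4 -3.4 13.9] q1,6 [0.45 2.02]
shift cm [ 0.05  0.04 -0.03] wz -0.002
max vel 0.002
```

View pics/j.png

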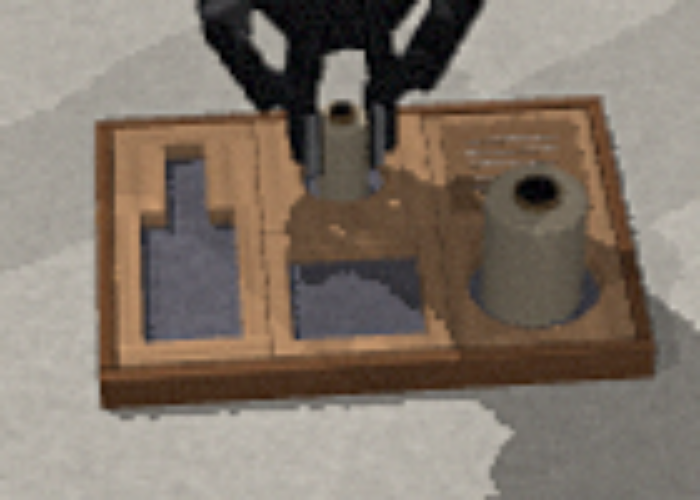

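carry_out:
  series:
    - [[-1,0,0,-0.1,0,0,0],[-1,0,0,0,0,0,0],[-0.3,0,0,0,0,0,0],[0,0,0,0,0,0,0],[0.2,0,0,0,0,0,0],[0.2,0,0,0,0,0,0],[0.2,0,0,0,0,0,0],[0.2,0,0,0,0,0,0]]

```text
t: 17.25
eef_pos: [522.7, 249.6, 27.7]
ee_rot: [-0.0, 0.708, 0.706, -0.0]
ft_force: [0.2, -0.8, 0.3]
finger_gap: 51.7
```

carry_out:
  series:
    - [[0.2,0,0,-1,0,0,0],[0.2,0,0,-3,0,0,0],[0.2,0,0,-4,0,0,0],[0.2,0,0,-4,0,0,0],[0.2,-3,-0.5,0,0,0,0],[0.6,-4,-0.8,0,0,0,0],[0.6,-4,-0.8,0,0,0,0],[0.6,-4,-0.8,0,0,0,0]]

```text
t: 18.05
eef_pos: [493.0, 98.4, 148.7]
ee_rot: [0.0, 0.708, 0.707, 0.0]
ft_force: [1.2, -0.3, -0.7]
finger_gap: 68.5
```

Run:
```python
from h import *
go(459.3,-65,150,-28.8)
for n in("side","top"):
    p,d=robot.snapshot(n);cv2.imwrite(f"pics/k{n}.png",cv2.resize((p[80:220,200:400] if n=="side" else p[100:280,140:320])[:,:,::-1],None,fx=3.3,fy=3.3))
```

```text
t 18.05 tcp [493.   98.4 148.7] jawyaw -0.08 zt [ 0.001  0.    -1.   ] gap 68.5 F [ 1.2 -0.3 -0.7] q1,6 [0.2  1.77]
shift cm [-16.35  -3.35  -0.13] wz 0.501
max vel 0.733
```

View pics/kside.png

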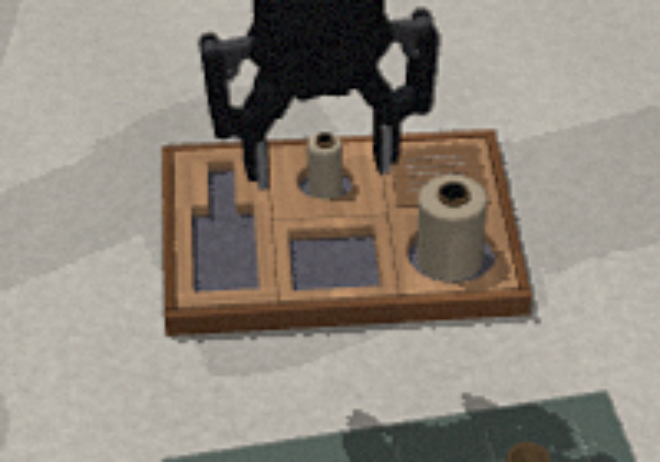

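Both reels stand upright in their wells, the small one at about (325,170). Next is the wax.

carry_out:
  series:
    - [[0.8,-4,-0.8,0,0,0,0],[0.8,-4,-0.8,0,0,0,0],[0.8,-4,-0.8,0,0,0,0],[0.8,-4,-0.8,0,0,0,0],[0.8,0,0,0,0,0,0.13],[0.8,0,0,0,0,0,0.13],[0.8,0,0,0,0,0,0.13],[0.8,0,0,0,0,0,0.11],[0.8,0,0,3,0,0,0],[0.8,0,0,3,0,0,0],[0.8,0,0,0,0,0,0],[0.8,0,0,0,0,0,0]]

```text
t: 19.35
eef_pos: [461.1, -60.0, 88.7]
ee_rot: [-0.0, 0.86, 0.509, -0.0]
ft_force: [-0.1, -0.7, 0.1]
finger_gap: 76.7
```

Run:
```python
from h import *
go(459.3,-65,13,-28.8)
```

```text
t 19.35 tcp [461.1 -60.   88.7] jawyaw -28.74 zt [-0.  0. -1.] gap 76.7 F [-0.1 -0.7  0.1] q1,6 [-0.13  1.94]
shift cm [-0.53  0.08  7.57] wz 0.001
max vel 0.032
```

carry_out:
  series:
    - [[0.8,-0.5,0.1,2,0,0,0],[0.8,0,0,2.5,0,0,0],[0.8,0,0,2,0,0,0],[0.8,0,0,0.6,0,0,0],[0.8,0,0,0,0,0,0],[0.8,0,0,0,0,0,0]]

```text
t: 19.95
eef_pos: [460.6, -65.2, 18.6]
ee_rot: [0.001, 0.861, 0.509, 0.001]
ft_force: [0.3, -1.1, -0.1]
finger_gap: 76.6
```

Run:
```python
from h import *
go(459.3,-65,13,-28.8)
for n in("side",):
    p,d=robot.snapshot(n);cv2.imwrite("pics/l.png",cv2.resize(p[160:300,220:420,::-1],None,fx=3.5,fy=3.5))
```

```text
t 19.95 tcp [460.6 -65.2  18.6] jawyaw -28.76 zt [ 0.002 -0.    -1.   ] gap 76.6 F [ 0.3 -1.1 -0.1] q1,6 [-0.14  1.93]
shift cm [-0.04 -0.13  0.56] wz 0.001
max vel 0.003
```

View pics/l.png

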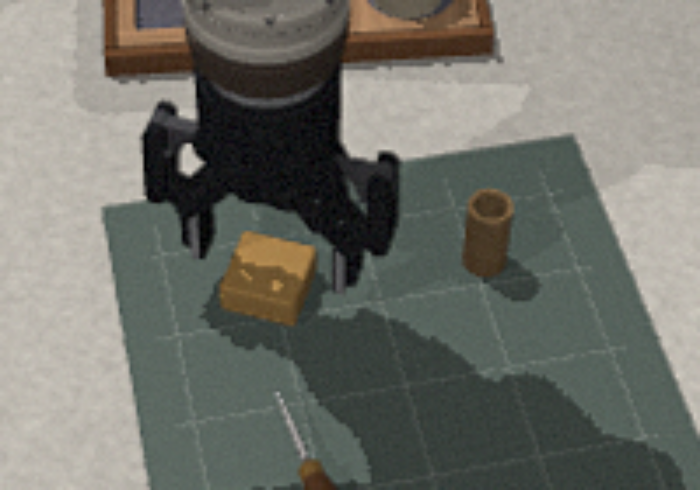

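The wax (268,278) lies squarely between the tips at (200,250) and (340,285), with its sides parallel to the pads.

carry_out:
  series:
    - [[0.8,0,-0.1,0.6,0,0,0],[0.8,0,0,0,0,0,0],[-1,0,0,0,0,0,0],[-1,0,0,0,0,0,0],[-1,0,0,0,0,0,0],[-1,0,0,0,0,0,0],[-1,0,0,0,0,0,0],[-1,0,0,0,0,0,0],[-1,0,0,0,0,0,0]]

```text
t: 20.9
eef_pos: [459.0, -64.7, 11.3]
ee_rot: [0.0, 0.861, 0.509, 0.0]
ft_force: [-0.6, 0.8, 5.1]
finger_gap: 44.5
```

Run:
```python
from h import *
go(459.3,-65,13,-28.8)
```

```text
t 20.9 tcp [459.  -64.7  11.3] jawyaw -28.77 zt [ 0.001 -0.    -1.   ] gap 44.5 F [-0.6  0.8  5.1] q1,6 [-0.14  1.93]
shift cm [-0.01  0.04 -0.17] wz 0.001
max vel 0.001
```

carry_out:
  series:
    - [[-1,0,0,-2,0,0,0],[-1,0,0,-3,0,0,0],[-1,0,0,-3,0,0,0],[-1,0,0,-3,0,0,0],[-1,0,0,-2,0,0,0]]

```text
t: 21.4
eef_pos: [458.9, -64.7, 142.7]
ee_rot: [0.0, 0.861, 0.509, 0.001]
ft_force: [0.4, -0.9, -1.2]
finger_gap: 44.3
```

Run:
```python
from h import *
go(513.3,166.8,146,-6.5)
for n in("side",):
    p,d=robot.snapshot(n);cv2.imwrite("pics/m.png",cv2.resize(p[100:300,220:420,::-1],None,fx=3,fy=3))
```

```text
t 21.4 tcp [458.9 -64.7 142.7] jawyaw -28.76 zt [ 0.001 -0.    -1.   ] gap 44.3 F [ 0.4 -0.9 -1.2] q1,6 [-0.14  1.93]
shift cm [22.91 -6.37 -0.33] wz -0.389
max vel 0.369
```

View pics/m.png

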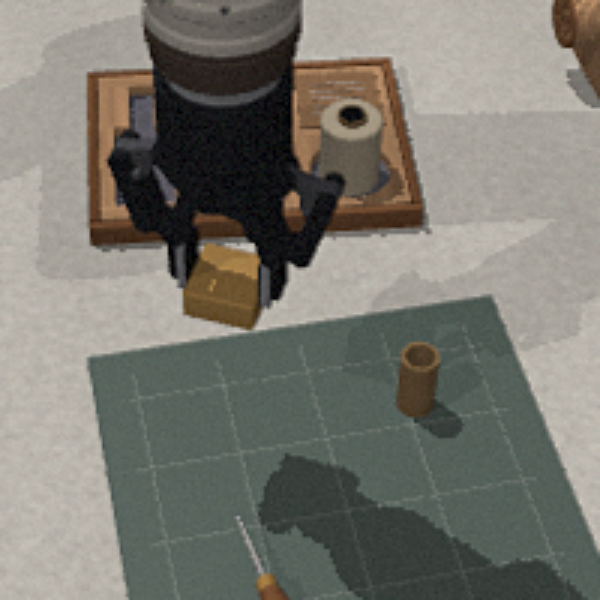

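carry_out:
  series:
    - [[-1,4,-1.1,0,0,0,0],[-1,4,-1.1,0,0,0,0],[-1,4,-1.1,0,0,0,0],[-1,4,-1.1,0,0,0,0],[-1,4,-1.1,0,0,0,0],[-1,3,-0.9,0,0,0,0],[-1,0,0,0,0,0,-0.13],[-1,0,0,0,0,0,-0.13],[-1,0,0,0,0,0,-0.13],[-1,0,0,2,0,0,0],[-1,0,0,2,0,0,0],[-1,0,0,0,0,0,0]]

```text
t: 22.65
eef_pos: [511.6, 167.2, 97.5]
ee_rot: [-0.001, 0.746, 0.666, -0.002]
ft_force: [-0.5, 0.5, -0.3]
finger_gap: 44.5
```

Run:
```python
from h import *
go(513.3,166.8,40,-6.5)
```

```text
t 22.65 tcp [511.6 167.2  97.5] jawyaw -6.42 zt [-0.005 -0.002 -1.   ] gap 44.5 F [-0.5  0.5 -0.3] q1,6 [0.32 2.  ]
shift cm [-0.01  0.2   5.75] wz 0.001
max vel 0.057
```

carry_out:
  series:
    - [[-1,0,0.2,2,0,0,0],[-1,0,0,2.5,0,0,0],[-1,0,0,1.5,0,0,0],[-1,0,0,0,0,0,0],[-1,0,0,0,0,0,0]]

```text
t: 23.15
eef_pos: [515.4, 167.6, 41.5]
ee_rot: [0.0, 0.746, 0.666, 0.0]
ft_force: [-0.6, -0.6, -0.5]
finger_gap: 44.1
```

Run:
```python
from h import *
go(513.3,166.8,18.5,-6.5)
for n in("side","top"):
    p,d=robot.snapshot(n);cv2.imwrite(f"pics/n{n}.png",cv2.resize((p[100:200,230:370] if n=="side" else p[100:280,140:320])[:,:,::-1],None,fx=5 if n=="side" else 3.3,fy=5 if n=="side" else 3.3))
```

```text
t 23.15 tcp [515.4 167.6  41.5] jawyaw -6.42 zt [ 0.  0. -1.] gap 44.1 F [-0.6 -0.6 -0.5] q1,6 [0.31 2.  ]
shift cm [-0.1 -0.2  2.3] wz 0.001
max vel 0.019
```

View pics/nside.png

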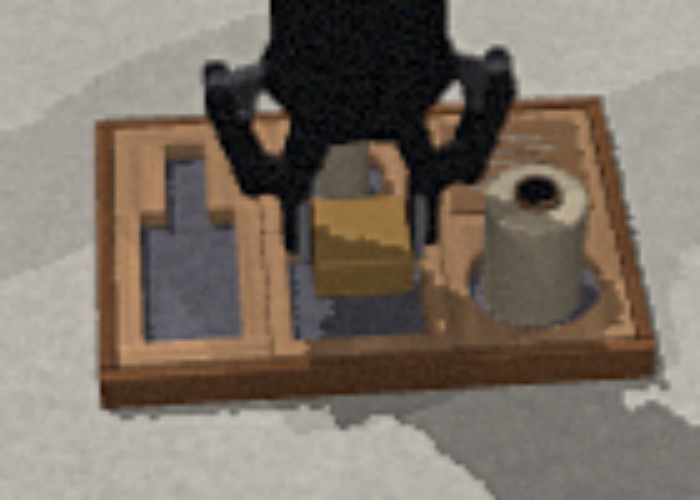

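The wax (315–413 px across) hangs nearly centred over the recess (290–430 px). I'll lower it.

carry_out:
  series:
    - [[-1,-0.1,-0.2,1,0,0,0],[-1,0,0,0.8,0,0,0],[-1,0,0,0.4,0,0,0],[-1,0,0,0,0,0,0],[-1,0,0,0,0,0,0]]

```text
t: 23.75
eef_pos: [513.1, 166.7, 18.7]
ee_rot: [-0.0, 0.746, 0.666, -0.0]
ft_force: [0.5, 0.9, -0.3]
finger_gap: 44.4
```

Run:
```python
from h import *
go(513.3,166.8,18.5,-6.5)
for n in("side",):
    p,d=robot.snapshot(n);cv2.imwrite(f"pics/o{n}.png",cv2.resize((p[100:200,230:370] if n=="side" else p[100:280,140:320])[:,:,::-1],None,fx=5,fy=5))
```

```text
t 23.75 tcp [513.1 166.7  18.7] jawyaw -6.42 zt [-0. -0. -1.] gap 44.4 F [ 0.5  0.9 -0.3] q1,6 [0.31 2.  ]
shift cm [0.01 0.02 0.02] wz 0.001
max vel 0.005
```

View pics/oside.png

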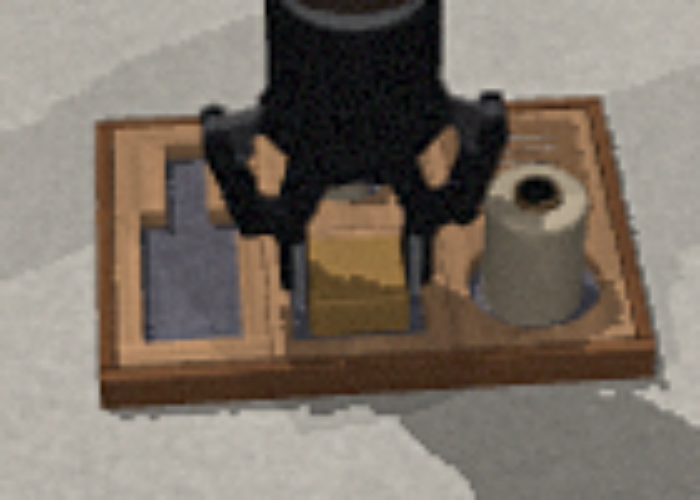

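carry_out:
  series:
    - [[-1,0,0,0.1,0,0,0],[-1,0,0,0,0,0,0],[0.2,0,0,0,0,0,0],[0.4,0,0,0,0,0,0],[0.4,0,0,0,0,0,0],[0.4,0,0,0,0,0,0],[0.4,0,0,0,0,0,0],[0.4,0,0,0,0,0,0]]

```text
t: 24.6
eef_pos: [513.1, 166.8, 17.8]
ee_rot: [0.0, 0.746, 0.666, -0.0]
ft_force: [-0.3, 0.3, -0.3]
finger_gap: 59.7
```

carry_out:
  series:
    - [[0.4,0,0,-1,0,0,0],[0.4,0,0,-3,0,0,0],[0.4,0,0,-4,0,0,0],[0.4,0,0,-4,0,0,0],[0.4,-3,-0.8,0,0,0,0],[0.4,-4,-0.8,0,0,0,0],[0.4,-4,-0.8,0,0,0,0],[0.4,-4,-0.8,0,0,0,0],[0.4,-4,-0.4,0,0,0,0],[0.4,-4,-0.4,0,0,0,0],[0.4,-4,-0.4,0,0,0,0]]

```text
t: 25.7
eef_pos: [438.7, -98.1, 138.9]
ee_rot: [0.001, 0.746, 0.666, 0.0]
ft_force: [1.3, -0.3, 0.2]
finger_gap: 59.8
```

Run:
```python
from h import *
go(462.4,-249.4,150,7.8)
for n in("side",):
    p,d=robot.snapshot(n);cv2.imwrite(f"pics/p{n}.png",cv2.resize((p[100:200,230:370] if n=="side" else p[100:280,140:320])[:,:,::-1],None,fx=5,fy=5))
```

```text
t 25.7 tcp [438.7 -98.1 138.9] jawyaw -6.41 zt [ 0.001 -0.    -1.   ] gap 59.8 F [ 1.3 -0.3  0.2] q1,6 [-0.22  1.46]
shift cm [-14.77   4.04  -1.11] wz -0.248
max vel 0.895
```

View pics/pside.png

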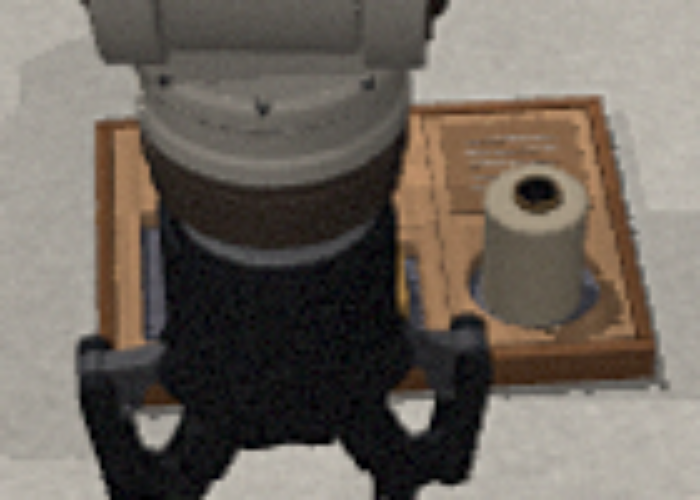

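The arm hides the wax here. I'll move on over the awl and check the wax from there.

carry_out:
  series:
    - [[0.6,-4,0,0,0,0,0],[0.6,-4,1,0,0,0,0],[0.6,-4,2,0,0,0,0],[0.6,-2,1,0,0,0,0],[0.6,0,0,0,0,0,-0.125],[0.6,0,0,0,0,0,-0.125],[0.6,0,0,2,0,0,0],[0.6,0,0,2,0,0,0],[0.6,0,0,0,0,0,0],[0.6,0,0,0,0,0,0]]

```text
t: 26.75
eef_pos: [463.3, -240.2, 98.6]
ee_rot: [0.0, 0.657, 0.754, -0.0]
ft_force: [-0.1, -0.1, -0.5]
finger_gap: 68.1
```

Run:
```python
from h import *
go(462.4,-249.4,40,7.8)
p,d=robot.snapshot("side");cv2.imwrite("pics/q.png",cv2.resize(p[100:400,220:470,::-1],None,fx=2,fy=2))
for n in ("wax","awl"):
  for c in ("side",): print(n,[(np.round(r["centre"],1).tolist(),round(r["score"],2)) for r in robot.boxes_of(n,c)])
```

```text
t 26.75 tcp [ 463.3 -240.2   98.6] jawyaw 7.91 zt [ 0. -0. -1.] gap 68.1 F [-0.1 -0.1 -0.5] q1,6 [-0.48  0.95]
shift cm [-0.9  -0.22  5.86] wz 0.002
max vel 0.02
wax []
awl [([457.1, -245.2, 28.9], 0.87)]
```

View pics/q.png

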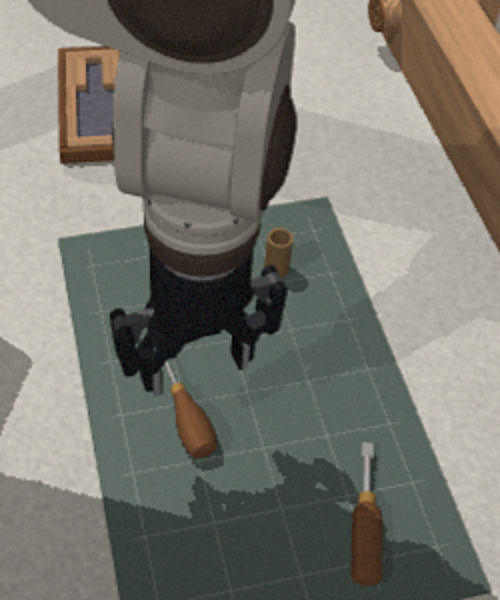

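carry_out:
  series:
    - [[0.6,-0.9,-0.2,2,0,0,0],[0.6,0,0,2,0,0,0],[0.6,0,0,1.5,0,0,0],[0.6,0,0,0,0,0,0],[0.6,0,0,0,0,0,0]]

```text
t: 27.4
eef_pos: [462.8, -249.4, 43.4]
ee_rot: [0.0, 0.657, 0.754, 0.0]
ft_force: [0.3, 1.1, -0.6]
finger_gap: 68.6
```

Run:
```python
from h import *
go(462.4,-249.4,12,7.8)
p,d=robot.snapshot("side");cv2.imwrite("pics/r.png",cv2.resize(p[220:360,240:400,::-1],None,fx=4,fy=4))
```

```text
t 27.4 tcp [ 462.8 -249.4   43.4] jawyaw 7.91 zt [ 0. -0. -1.] gap 68.6 F [ 0.3  1.1 -0.6] q1,6 [-0.49  0.94]
shift cm [ 0.   -0.04  3.14] wz 0.002
max vel 0.015
```

View pics/r.png

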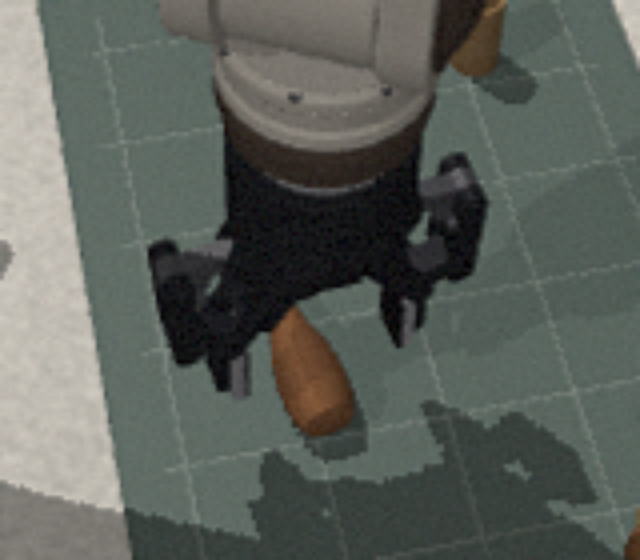

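The awl's handle (312,375) lies between the finger tips at (238,375) and (405,325). I'll descend and close.

carry_out:
  series:
    - [[0.6,0,0,1.5,0,0,0],[0.6,0,0,1.2,0,0,0],[0.6,0,0,0.5,0,0,0],[0.6,0,0,0,0,0,0],[-1,0,0,0,0,0,0],[-1,0,0,0,0,0,0],[-1,0,0,0,0,0,0],[-1,0,0,0,0,0,0],[-1,0,0,0,0,0,0],[-1,0,0,0,0,0,0],[-1,0,0,0,0,0,0],[-1,0,0,0,0,0,0]]

```text
t: 28.65
eef_pos: [463.1, -249.6, 11.5]
ee_rot: [0.001, 0.657, 0.754, 0.0]
ft_force: [0.5, -1.4, 5.0]
finger_gap: 28.2
```

Run:
```python
from h import *
go(462.4,-249.4,12,7.8)
```

```text
t 28.65 tcp [ 463.1 -249.6   11.5] jawyaw 7.91 zt [ 0.001 -0.001 -1.   ] gap 28.2 F [ 0.5 -1.4  5. ] q1,6 [-0.49  0.94]
shift cm [ 0.03 -0.06 -0.05] wz 0.002
max vel 0.002
```

carry_out:
  series:
    - [[-1,0,0,-1,0,0,0],[-1,0,0,-2,0,0,0],[-1,0,0,-3,0,0,0],[-1,0,0,-3,0,0,0],[-1,0,0,-3,0,0,0],[-1,0,0,0,0,0,0]]

```text
t: 29.25
eef_pos: [464.1, -250.2, 135.6]
ee_rot: [0.003, 0.657, 0.754, 0.001]
ft_force: [-0.2, 0.3, -0.2]
finger_gap: 28.6
```

Run:
```python
from h import *
go(462.4,-249.4,12,7.8)
p,d=robot.snapshot("side");cv2.imwrite("pics/s.png",cv2.resize(p[200:360,230:430,::-1],None,fx=3.5,fy=3.5))
```

```text
t 29.25 tcp [ 464.1 -250.2  135.6] jawyaw 7.91 zt [ 0.005 -0.003 -1.   ] gap 28.6 F [-0.2  0.3 -0.2] q1,6 [-0.49  0.94]
shift cm [ 0.15 -0.22 12.35] wz 0.002
max vel 0.076
```

View pics/s.png

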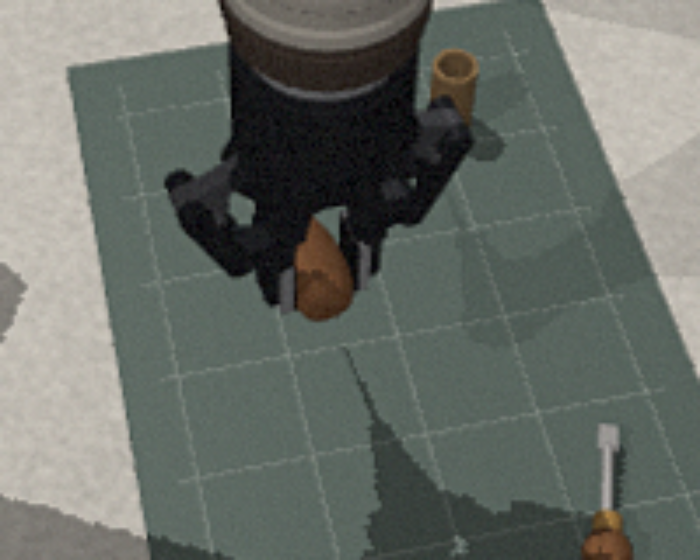

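Run:
```python
from h import *
go(437.9,176.4,130,-6.5)
```

```text
t 29.3 tcp [ 463.4 -249.9  133.1] jawyaw 7.91 zt [ 0.003 -0.002 -1.   ] gap 28.0 F [-0.6 -0.6 -1.8] q1,6 [-0.49  0.94]
shift cm [42.57  3.33  0.23] wz 0.251
max vel 0.059
```

carry_out:
  series:
    - [[-1,3,0.3,0,0,0,0],[-1,4,0.3,0,0,0,0],[-1,4,0.3,0,0,0,0],[-1,4,0.3,0,0,0,0],[-1,4,0.3,0,0,0,0],[-1,4,0.3,0,0,0,0],[-1,4,0.3,0,0,0,0],[-1,4,0.3,0,0,0,0],[-1,4,0.3,0,0,0,0],[-1,4,0.3,0,0,0,0],[-1,3,0.3,0,0,0,0],[-1,0.5,0,0,0,0,0]]

```text
t: 30.5
eef_pos: [435.8, 178.5, 129.4]
ee_rot: [-0.001, 0.655, 0.755, -0.001]
ft_force: [0.3, -0.5, -0.7]
finger_gap: 27.9
```

carry_out:
  series:
    - [[-1,0,0,0,0,0,0.125],[-1,0,0,0,0,0,0.125],[-1,0,0,2,0,0,0],[-1,0,0,2,0,0,0],[-1,0,0,0,0,0,0],[-1,0,0,0,0,0,0]]

```text
t: 31.1
eef_pos: [436.4, 175.5, 90.5]
ee_rot: [-0.0, 0.746, 0.666, -0.001]
ft_force: [0.8, 0.1, -0.4]
finger_gap: 28.1
```

Run:
```python
from h import *
go(437.9,176.4,40,-6.5)
for n in("side","top"):
    p,d=robot.snapshot(n);cv2.imwrite(f"pics/t{n}.png",cv2.resize((p[80:200,220:370] if n=="side" else p[100:280,140:320])[:,:,::-1],None,fx=4,fy=4))
for n in ("wax","awl"):
  for c in ("side","top"): print(n,[(np.round(r["centre"],1).tolist(),round(r["score"],2)) for r in robot.boxes_of(n,c)])
```

```text
t 31.1 tcp [436.4 175.5  90.5] jawyaw -6.44 zt [-0.001 -0.001 -1.   ] gap 28.1 F [ 0.8  0.1 -0.4] q1,6 [0.38 2.07]
shift cm [0.11 0.15 5.05] wz 0.001
max vel 0.029
wax [([510.4, 158.5, 31.8], 0.79), ([590.8, 142.1, 57.8], 0.71)]
wax [([513.7, 168.8, 27.4], 0.94), ([585.2, 148.4, 21.0], 0.52)]
awl []
awl [([439.6, 160.2, 103.1], 0.52)]
```

View pics/tside.png

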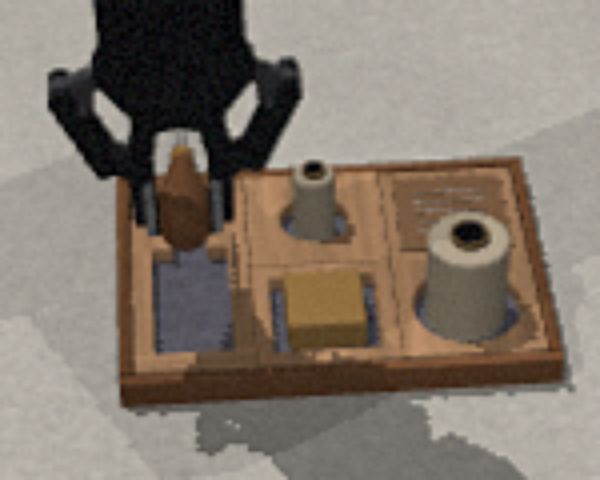

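View pics/ttop.png

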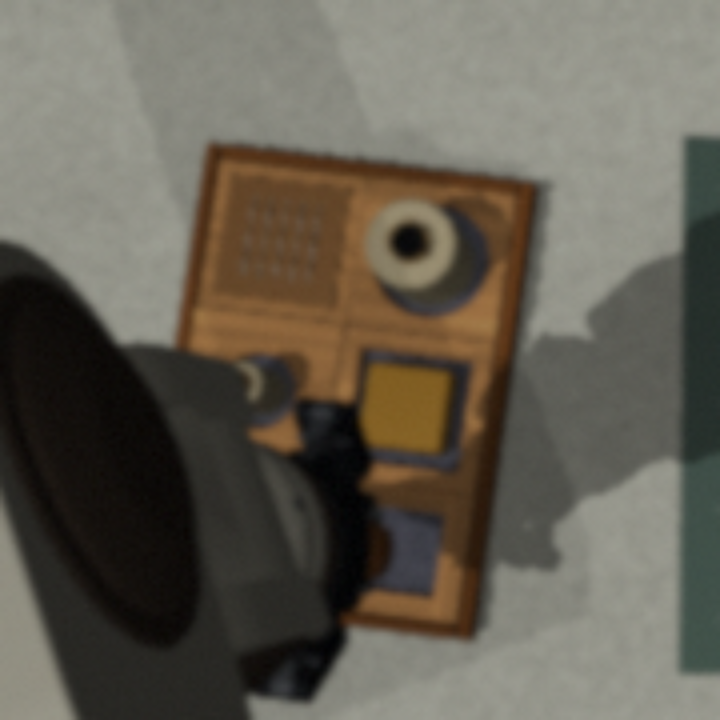

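The wax sits flat in its recess, and both reels are still in place. The held awl points to the narrow end and lines up with the trough. I'll lower it.

carry_out:
  series:
    - [[-1,0.1,0.1,2,0,0,0],[-1,0,0,2,0,0,0],[-1,0,0,1,0,0,0],[-1,0,0,0,0,0,0],[-1,0,0,0,0,0,0]]

```text
t: 31.9
eef_pos: [438.1, 177.1, 41.5]
ee_rot: [0.0, 0.746, 0.666, 0.0]
ft_force: [-0.3, -0.3, -0.1]
finger_gap: 28.5
```

Run:
```python
from h import *
go(437.9,176.4,18.5,-6.5)
for n in("side",):
    p,d=robot.snapshot(n);cv2.imwrite(f"pics/u{n}.png",cv2.resize(p[90:190,230:370,::-1],None,fx=5,fy=5))
```

```text
t 31.9 tcp [438.1 177.1  41.5] jawyaw -6.41 zt [ 0.  0. -1.] gap 28.5 F [-0.3 -0.3 -0.1] q1,6 [0.38 2.07]
shift cm [-0.07 -0.02  2.3 ] wz 0.002
max vel 0.012
```

View pics/uside.png

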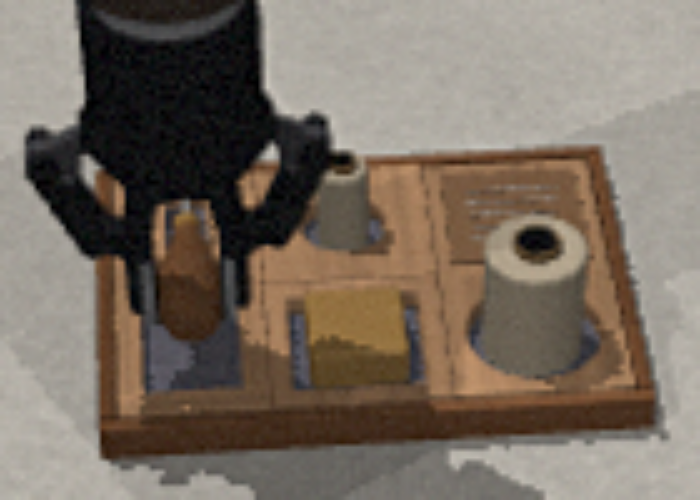

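carry_out:
  series:
    - [[-1,-0.1,0,1,0,0,0],[-1,0,0,0.6,0,0,0],[-1,0,0,0.4,0,0,0],[-1,0,0,0.2,0,0,0],[-1,0,0,0,0,0,0],[-1,0,0,0,0,0,0]]

```text
t: 32.55
eef_pos: [437.9, 176.0, 18.9]
ee_rot: [0.0, 0.746, 0.666, 0.0]
ft_force: [-0.4, -0.0, -0.5]
finger_gap: 28.5
```

Run:
```python
from h import *
go(437.9,176.4,18,-6.5)
for n in("side",):
    p,d=robot.snapshot(n);cv2.imwrite(f"pics/v{n}.png",cv2.resize(p[90:190,230:370,::-1],None,fx=5,fy=5))
```

```text
t 32.55 tcp [437.9 176.   18.9] jawyaw -6.42 zt [ 0.  0. -1.] gap 28.5 F [-0.4 -0.  -0.5] q1,6 [0.38 2.07]
shift cm [ 0.04 -0.    0.09] wz 0.001
max vel 0.002
```

View pics/vside.png

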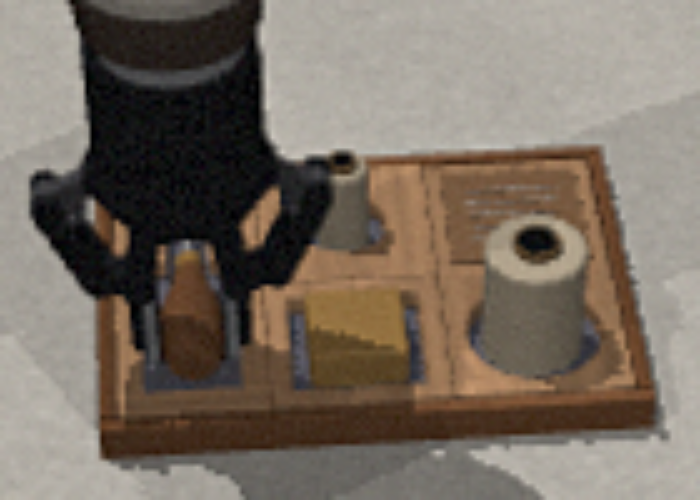

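The handle is inside the wide bay, about 1 mm off the floor. I'll release it.

carry_out:
  series:
    - [[-1,0,0,0.1,0,0,0],[-1,0,0,0,0,0,0],[-0.2,0,0,0,0,0,0],[0,0,0,0,0,0,0],[0,0,0,0,0,0,0],[0,0,0,0,0,0,0],[0,0,0,0,0,0,0],[0,0,0,0,0,0,0]]

```text
t: 33.4
eef_pos: [437.8, 176.0, 17.8]
ee_rot: [-0.0, 0.746, 0.666, 0.0]
ft_force: [0.3, 0.1, 0.2]
finger_gap: 42.6
```

carry_out:
  series:
    - [[0,0,0,-1,0,0,0],[0,0,0,-3,0,0,0],[0,0,0,-4,0,0,0],[0,0,0,-4,0,0,0],[0,0,0,-4,0,0,0],[0,0,-4,0,0,0,0],[0,0,-4,0,0,0,0],[0,0,-4,0,0,0,0],[0,2,0,0,0,0,0],[0,0,0,0,0,0,0],[0,0,0,0,0,0,0]]

```text
t: 34.5
eef_pos: [320.8, 209.3, 178.3]
ee_rot: [0.0, 0.745, 0.667, 0.0]
ft_force: [-0.5, -0.5, -0.1]
finger_gap: 42.8
```

Run:
```python
from h import *
go(320,190,180,-6.5)
for n in("side","top"):
    p,d=robot.snapshot(n);cv2.imwrite(f"pics/w{n}.png",p[:,:,::-1]);cv2.imwrite(f"pics/w{n}z.png",cv2.resize(p[90:190,230:370,::-1] if n=="side" else p[125:270,160:290,::-1],None,fx=4.5,fy=4.5))
for t in ["big_reel","small_reel","wax","awl","tube","screwdriver"]:
  for c in ("side","top"): print(t,c,[(np.round(r["centre"],1).tolist(),round(r["score"],2)) for r in robot.boxes_of(t,c)])
```

```text
t 34.5 tcp [320.8 209.3 178.3] jawyaw -6.35 zt [ 0.  0. -1.] gap 42.8 F [-0.5 -0.5 -0.1] q1,6 [0.58 2.26]
shift cm [-1.93  0.14 -0.17] wz 0.003
max vel 0.021
big_reel side [([590.9, 143.5, 56.7], 0.93)]
big_reel top [([591.1, 156.1, 69.3], 0.79), ([517.4, 251.9, 21.5], 0.63)]
small_reel side [([526.4, 245.2, 38.2], 0.65)]
small_reel top [([517.9, 248.4, 54.0], 0.43)]
wax side [([510.5, 158.0, 31.7], 0.6)]
wax top [([513.2, 167.4, 30.0], 0.9), ([441.8, 187.5, 33.0], 0.28)]
awl side []
awl top [([441.7, 187.0, 33.7], 0.59)]
tube side [([582.3, -72.2, 38.3], 0.53)]
tube top [([583.1, -67.2, 41.6], 0.7)]
screwdriver side [([580.3, -369.6, 21.9], 0.69)]
screwdriver top [([579.4, -358.6, 24.8], 0.81), ([441.6, 187.0, 33.3], 0.51)]
```

View pics/wsidez.png

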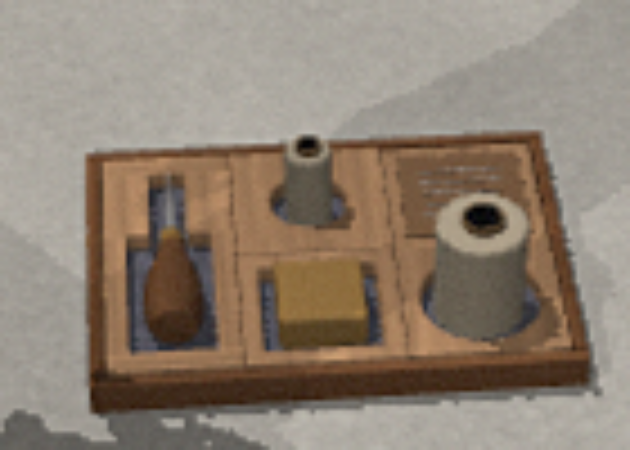

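View pics/wtopz.png

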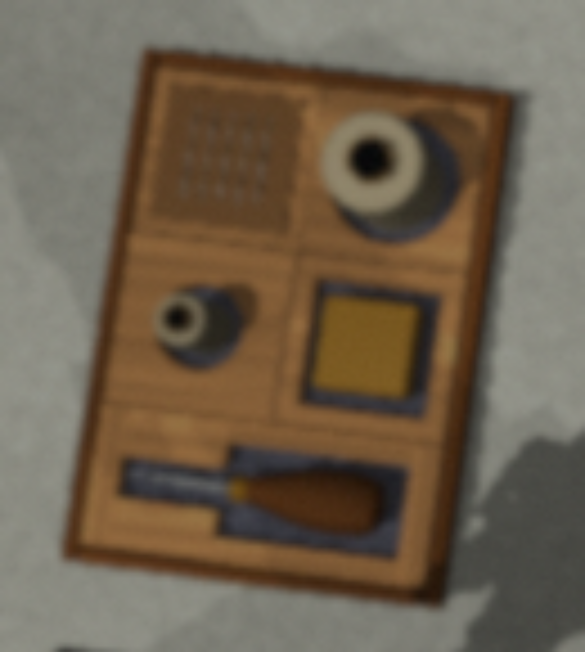

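View pics/wside.png

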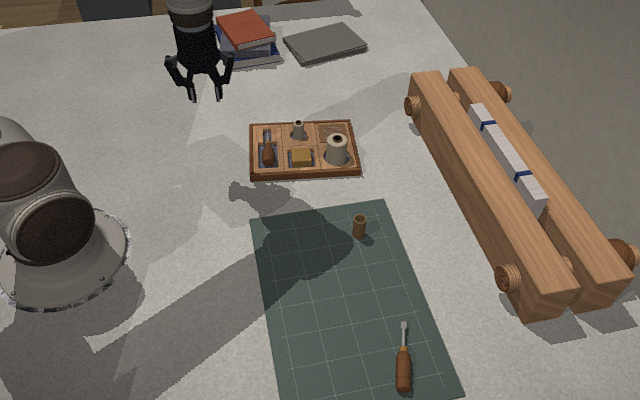

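All four pieces are in their places; the tube (359,226) and screwdriver (403,355) have not moved. One depth check of the top heights before I hand in.

Run:
```python
from h import *
for n in("side","top"):
    p,d=robot.snapshot(n);c=robot.calibration(n);E=np.array(c["extrinsics"])
    v,u=np.mgrid[:400,:640];P=np.stack([(u-c["cx"])/c["fx"]*d,(v-c["cy"])/c["fy"]*d,d],-1)@E[:3,:3].T+E[:3,3]
    for nm,x,y,r in(("big",596,157,32),("small",523,250,20),("wax",513,167,20),("awlhandle",438,176,20),("blade",447,257,8),("rim",480,215,6)):
        m=(np.hypot(P[...,0]-x,P[...,1]-y)<r)&(d>0);print(n,nm,m.sum(),np.round(np.percentile(P[...,2][m],[10,50,90,97]),1))
```

```text
side big 671 [13.7 52.2 71.7 73.9]
side small 227 [12.  37.3 57.5 60.9]
side wax 164 [30.4 32.  34.2 35. ]
side awlhandle 229 [ 9.6 32.9 39.7 41.4]
side blade 18 [ 8.4 10.8 26.6 26.8]
side rim 7 [18.4 19.4 21.6 22.5]
top big 725 [ 8.4 66.1 70.9 72.9]
top small 279 [ 7.6 36.5 57.2 59.4]
top wax 268 [28.1 30.  31.7 32.4]
top awlhandle 307 [ 7.9 33.6 38.3 39.5]
top blade 42 [ 6.4  9.3 24.8 26.5]
top rim 25 [16.2 18.3 20.7 21.5]
```

The heights match what resting on the floors should give: big reel 73, small reel 59, wax 31, awl handle 39, blade about 26 mm.

```bash
python3 -c "
from bench import robot
print(robot.sign_off())"
```

```text
the job is handed in; nothing more can be done
None
```

The sewing kit is put away in the tray and the job is handed in, at about 35 s of the 112 s allowed. I placed the pieces in the order asked: big reel, small reel, wax, then awl with its blade in the narrow groove. The gripper let go of each one and now stands clear of the tray.

- **Last pictures:** Both cameras show the reels upright in their wells, the wax flat in the square recess and the awl in its trough.
- **Resting heights:** The depth readings fit each piece resting on its floor, within about 2–4 mm. The tops came out at about 73 mm (big reel), 59 mm (small reel), 31 mm (wax) and 39 mm (awl handle).
- **Left alone:** The screwdriver and the tube show where they were at the start, within the networks' accuracy.
- **Disagreements:** The side camera's network did not find the awl, although it is plain in that picture. The top camera's network also matched the awl to "screwdriver" and "wax" and the small well to "big_reel"; all of these scored below the right match.
- **Contact:** The small reel touched the well floor with about 14 N before release, well under the limits.

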